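Free the stuck alignment plug and rack it

ROBOT

A 7-joint arm with a two-finger parallel gripper is mounted at the origin on the work surface. World frame = base frame: x ahead of the robot, y to its left, z up, the work surface at z = 0. Lengths are in mm, angles in rad, forces in N, time in s.
With the tool pointing down it reaches from about 425 to 950 mm from the base axis. Payload 16.7 kg.
Tool frame: the origin (TCP) lies at the very end of the fingers, on their centre line; the grasp point (between the pads) lies pinch_z behind it (pinch_z is the distance from the TCP to the grasp point, in mm); z points along the fingers, y is the line along which they close (so a half turn about z gives the same grasp; the last joint's range is limited). The gripper opens to 94 mm and grips with 3 to 60 N. Pads are 16 mm wide; open, the fingers measure 119 mm over their backs; the gripper's body (75 mm by 177 mm) begins 78 mm behind the grasp point.
Start: joints at [1.133, 0.426, 0.074, 1.606, -0.034, 1.111, -0.067], TCP at [192.211, -647.016, 205.467] pointing down, gripper open.
Joint ranges: [-2.85, 2.85], [-0.5, 2.14], [-1.23, 1.37], [0.21, 2.46], [-1.02, 4.16], [0.16, 2.05], [-2.73, 2.73]. Speed limits (rad/s): [1.89, 1.89, 2.39, 2.39, 3.01, 3.01, 3.01].

INTERFACE

Orientations are given as a unit quaternion [w, x, y, z].
In Python, from workcell import reach, move_straight, goto_joints, gripper_open, close, pause, ik, get_obs, camera, calibration, Unreachable, hand_in, pinch_z gives the robot as it stands. Calls block until the motion is done:
- reach(position, orientation): joint-space move of the TCP to a pose.
- move_straight(position, v=150, rot=None): straight line of the TCP; rot=None keeps the orientation; v is the mean speed in mm/s.
- goto_joints(angles): joint-space move.
- gripper_open() and close(effort=None): open the fingers fully, or close them until they stop; effort is the grip in N (None keeps the last).
- pause(seconds).
- ik(position, orientation): joint angles nearest the present ones, or None.
- get_obs(): the state.
- camera(name): name is "scene" or "top" or "wrist"; returns the picture (420x560x3 uint8, red, green, blue); there is no depth.
- calibration(name): a dict with "fx", "fy", "cx", "cy" (pixels), "D" ([k1, k2, p1, p2, k3] as OpenCV has them; the pictures are not rectified), "R" (3x3) and "t" (3): a world point X has camera coordinates R X + t. Camera axes: x right, y down, z forward; pixel columns grow to the right and rows downward; lengths in mm; the calibration is good to about 2 mm. A picture is of the moment at which its call begins: read the wrist's pose just before it. calibration takes no time and is no camera call; for the wrist camera it gives the pose at the moment of the call.
A pose or a line that the arm cannot do raises Unreachable and nothing moves.
- hand_in(): hands the job in; it is judged then, once.
The state is a dict: "time_s": time; "joint_pos": joint angles; "joint_vel": joint speeds; "joint_efforts": joint torques, N m; "ee_pos": TCP position; "orientation": TCP orientation; "force": force on the tool from outside, world axes, zero at the start; "ft_torque": the same for the moment, N m; "gripper_width": opening from 0.0 (shut) to 1.0 (fully open); "finger_force": force on a finger pad.
Only numpy, scipy, OpenCV 4.12 (cv2) and the standard library are available. Lean on these libraries where they do the work, as an engineer would, in place of code of your own. Each camera call takes 0.05 s, during which the arm holds its last target. There are 200 camera calls.

TASK

The T-handled alignment plug is stuck tight in the bore of the black holder: work it free by twisting it back and forth while pulling gently, so that the holder, which only rests by its own weight on its two guide pillars, is not dragged up with it. Stand the plug upright on the black rubber mat and let go, then take it again by the two ends of its bar and set it upright, without dropping it, on the floor in the middle of the empty bay of the rack, its bar running along the bay like the spare plug's. Do not topple the plug, and leave the other things on the table where they are.

Things in the scene. Friction and masses are not known exactly. Their poses are not given: they have to be found in the camera images.
- plug_grip (a point): The stuck plug, aluminium, 120 g: a round shank 28 mm in diameter and 34 mm tall, and on it a bar 50 mm long, 14 mm thick and 24 mm tall (58 mm overall). This point is the bar's centre, 46 mm above the foot. y runs along the bar, x across its thickness, z up the axis. At the start 22 mm of the shank is in the bore, so the bar's underside is 12 mm above the holder's top.
- plug_foot (a point): Centre of the plug's flat foot, the shank's lower end.
- bore_mouth (a point): Centre of the mouth of the bore (30 mm in diameter, right through) on the holder's top face, 50 mm above the table while the holder is down; z up. The holder is a black block 60 (x) x 100 (y) x 38 mm over a fixed base plate of 84 x 116 x 10 mm.
- jaws (a point): Middle of four spring jaws in the bore, 4 to 16 mm below the mouth, hidden. They grip the shank with about 24 to 35 N of friction. Pulled straight, the plug drags the holder up; while it turns, a small pull slides it out, provided the shank's surface turns at several times the speed of the pull.
- pillar_top (a point): Top of one of the two fixed steel guide pillars that pass through the holder: 12 mm in diameter, 38 mm either side of the bore along the base's y, to 88 mm above the table. The bar of the seated plug ends 7 mm short of them, too close for a finger: there it can only be gripped across its thickness.
- holder (a joint): How far the holder has been lifted up its pillars, in m: 0 resting. It slides up freely under about 9 to 10 N and sinks back by its own weight.
- mat_top (a point): Centre of the top of the black rubber mat, 120 mm (x) by 140 mm (y), 3 mm thick, fixed.
- bay_floor (a point): Centre of the floor of the empty bay, on its black rubber pad, 10 mm above the table. y runs along the bay (open at both ends), x across it, z up. The bay is 32 mm wide between its plates.
- rack_mid (a point): Top centre of the middle plate of the fixed rack: three upright grey plates 8 mm thick, 36 mm long (y) and 70 mm tall from the table, 40 mm apart, make two bays. Plates rise 2 mm above a standing plug's bar and leave 9 mm beside it, too little for a finger; the bar's ends stick out 7 mm past them.
- spare_grip (a point): Centre of the bar of the spare plug, the twin of the stuck one, standing loose in the other bay of the rack, 40 mm to one side. Leave it alone.
- jar_center (a point): Centre of a small closed jar, 44 mm in diameter, 55 mm tall, standing loose beyond the mat.
- post_center (a point): Centre of a small steel optical post, 60 mm tall on a foot 32 mm in diameter, standing loose beyond the mat.
- collar_center (a point): Centre of a loose dark steel ring, 32 mm in diameter, 12 mm high, lying nearer the robot than the mat.
- driver_grip (a point): Handle of a screwdriver lying loose beyond the jar and post.
- mouse_center (a point): Centre of a computer mouse near the robot, 105 x 58 mm, loose.
Things that resemble listed ones, but are neither listed nor needed, are in the scene too. What is shaped like the part that bears bore_mouth but blue is not meant. Leave any green look-alike of the part that bears plug_grip alone.

How it is judged (in metres and radians):
On the way, in this order (a step that is already met when the one before it is completed fails the run):
1. the plug is out of the bore: its foot is more than 3 mm above the holder's top (z of plug_foot in the frame of bore_mouth above 0.003 m), for 0.1 s.
2. the plug stands upright on the mat and the fingers have let go (x of plug_foot in the frame of mat_top between -0.06 and 0.06 m and y of plug_foot in the frame of mat_top between -0.07 and 0.07 m and z of plug_foot in the frame of mat_top below 0.003 m and angle between plug_foot's own z axis and vertical below 0.1 rad and contact force between the fingers and plug below 0.1 N), for 0.2 s.
At the end, for the whole second after the job is handed in: The plug stands upright (within 0.1 rad) and at rest on the floor of the empty bay (foot within 3 mm of the floor's height), within 10 mm of its centre, its bar along the bay within 0.25 rad, and the holder rests down on its base (within 2 mm) (horizontal distance between plug_foot and bay_floor below 0.01 m and z of plug_foot in the frame of bay_floor below 0.003 m and angle between plug_foot's own z axis and vertical below 0.1 rad and angle between the y axis of plug_grip and the y axis of bay_floor, either way round below 0.25 rad and linear speed of plug below 0.02 m/s and value of joint holder below 0.002 m); the robot touches nothing.
It fails at once if the holder is dragged up its pillars by more than 6 mm (value of joint holder above 0.006 m).
It fails at once if the plug is toppled: tilted more than 0.7 rad (angle between plug_foot's own z axis and vertical above 0.7 rad).
It fails at once if the plug is dropped: it moves faster than 0.45 m/s with no finger on it (linear speed of plug above 0.45 m/s and contact force between the fingers and plug below 0.05 N).
It fails at once if the spare plug is moved by more than 10 mm (distance of spare_grip from where it was at the start of the episode above 0.01 m).
It fails at once if the jar, post, ring, screwdriver or mouse is moved by more than 20 mm (distance of any of jar_center, post_center, collar_center, driver_grip, mouse_center from where it was at the start of the episode above 0.02 m).
It also fails if it takes over 72 s, if anything falls off the work surface, if the arm or the gripper's body presses on something with over 40 N, if the wrist force passes 120 N, or if a joint passes its speed limit or range.

## Working session

There is one attempt and no reset: what is moved stays moved. The work goes in short steps, each a Python script; the robot and the scene stay as the last script left them, time stands still between calls to the robot, and variables do not carry over. Pictures are saved under pics/ and viewed, at most 10 in all, crops included, and the job is handed in when it is done.

```bash
ls; mkdir -p pics
python3 - <<'E'
from workcell import *
import cv2,numpy as np
o=get_obs();print(o,pinch_z)
for n in("scene","top"):
    cv2.imwrite(f"pics/{n}0.png",camera(n)[:,:,::-1]); c=calibration(n);print(n,{k:np.round(v,3).tolist() for k,v in c.items()})
E
```

```text
pics
{'time_s': 0.0, 'joint_pos': array([ 1.13249917,  0.42674617,  0.07388581,  1.60661474, -0.03410552,
        1.11080152, -0.06710927]), 'joint_vel': array([ 0.00073699, -0.00014588, -0.00072388,  0.00134766,  0.00100358,
       -0.00285884,  0.00014915]), 'joint_efforts': array([-5.07864261e-04, -9.35820508e+01,  3.66788350e+00, -4.54202628e+01,
       -4.85846924e-02,  1.96021737e-02,  8.75824912e-05]), 'ee_pos': array([ 192.06182806, -646.6335735 ,  204.76380505]), 'orientation': array([-6.37896015e-04,  9.89597841e-01,  1.43859945e-01, -1.47014388e-04]), 'force': array([ 0.15573485,  0.26005159, -0.74175323]), 'ft_torque': array([ 0.0477643 , -0.05384998, -0.04047242]), 'finger_force': 0.0, 'gripper_width': 0.9954594114018606} 18.8
scene {'fx': 467.575, 'fy': 467.575, 'cx': 276.172, 'cy': 217.531, 'D': [0.01, 0.0, 0.0, 0.0, 0.0], 'R': [[0.184, 0.983, -0.008], [0.738, -0.144, -0.659], [-0.649, 0.115, -0.752]], 't': [-78.719, -325.829, 1415.067]}
top {'fx': 503.087, 'fy': 503.087, 'cx': 276.594, 'cy': 213.73, 'D': [0.033, 0.0, 0.0, 0.0, 0.0], 'R': [[-0.01, -1.0, -0.013], [-0.997, 0.011, -0.072], [0.072, 0.012, -0.997]], 't': [13.074, 542.061, 1155.784]}
```

View pics/scene0.png

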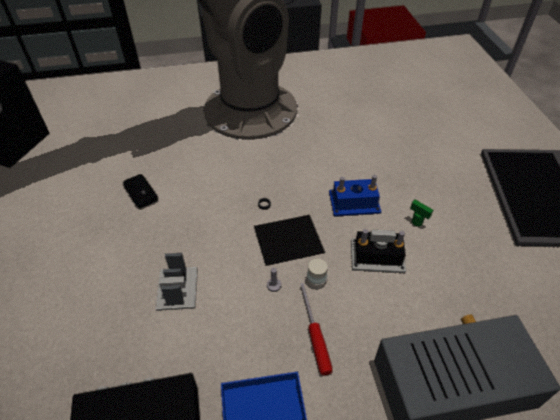

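View pics/top0.png

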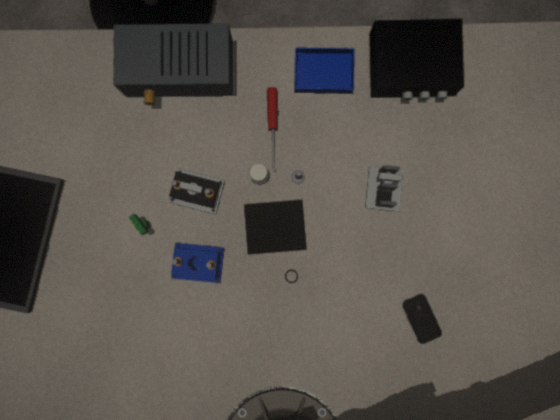

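The scene view shows the holder with the plug at about (380,247), the mat at (289,239), the rack at (177,282), and the jar and post beyond the mat. In the top view the holder is at (196,191), the mat at (275,227) and the rack at (386,188). I'll enlarge the holder and rack crops.

```bash
cat > h.py <<'E'
import numpy as np,cv2
from workcell import *
def cast(name,px,z,c=None):
    """pixels -> world points on plane(s) z"""
    c=c or calibration(name);K=np.array([[c['fx'],0,c['cx']],[0,c['fy'],c['cy']],[0,0,1]])
    p=cv2.undistortPoints(np.array(px,float).reshape(-1,1,2),K,np.array(c['D'],float))[:,0]
    R=np.array(c['R']);C=-R.T@np.array(c['t']);d=np.c_[p,np.ones(len(p))]@R
    return C+d*((np.asarray(z)-C[2])/d[:,2])[:,None]
def proj(name,X,c=None):
    c=c or calibration(name);K=np.array([[c['fx'],0,c['cx']],[0,c['fy'],c['cy']],[0,0,1]])
    return cv2.projectPoints(np.array(X,float).reshape(-1,1,3),cv2.Rodrigues(np.array(c['R']))[0],np.array(c['t'],float),K,np.array(c['D'],float))[0][:,0]
def down(psi):
    """tool down, closing line (tool y) at world angle psi, wrapped to the half turn"""
    # Rz(a)*Rx(pi): tool y -> Rz(a)(-y); angle a-pi/2
    a=psi+np.pi/2
    return np.array([0,np.cos(a/2),np.sin(a/2),0])
E
python3 - <<'E'
from h import *
t=cv2.imread("pics/top0.png")
a=cv2.resize(t[160:225,160:235],None,fx=5.3,fy=5.3,interpolation=cv2.INTER_CUBIC)
b=cv2.resize(t[155:220,355:430],None,fx=5.3,fy=5.3,interpolation=cv2.INTER_CUBIC)
s=cv2.imread("pics/scene0.png")
d=cv2.resize(s[225:275,340:415],None,fx=5.3,fy=4.8,interpolation=cv2.INTER_CUBIC)
e=cv2.resize(s[245:313,140:215],None,fx=5.3,fy=3.53,interpolation=cv2.INTER_CUBIC)
w=a.shape[1];im=np.vstack([np.hstack([a,b]),np.hstack([cv2.resize(d,(w,240)),cv2.resize(e,(w,240))])])
cv2.imwrite("pics/crop.png",np.clip(im*1.8,0,255).astype(np.uint8))
print(cast("top",[[196,191]],[50]),cast("top",[[275,227]],[3]),cast("top",[[386,188]],[70]),cast("top",[[260,174],[298,177]],[55,50]))
g=cv2.cvtColor(t,cv2.COLOR_BGR2GRAY)
m=(g[195:260,240:312]<50).astype(np.uint8)
c=max(cv2.findContours(m,0,1)[0],key=cv2.contourArea);r=cv2.minAreaRect(c);print(r)
bx=cv2.boxPoints(r)+[240,195];print(cast("top",bx,[3]*4).round(1))
E
```

```text
[[594.060819   190.81027615  50.        ]] [[511.95023688  11.72720683   3.        ]] [[ 593.51335918 -238.20377734   70.        ]] [[630.81267121  43.95035602  55.        ]
 [623.63089064 -42.69242797  50.        ]]
((34.827476501464844, 31.636533737182617), (49.488441467285156, 58.133155822753906), 85.33314514160156)
[[566.6  85.2   3. ]
 [576.3 -52.5   3. ]
 [459.5 -60.3   3. ]
 [449.7  76.3   3. ]]
```

View pics/crop.png

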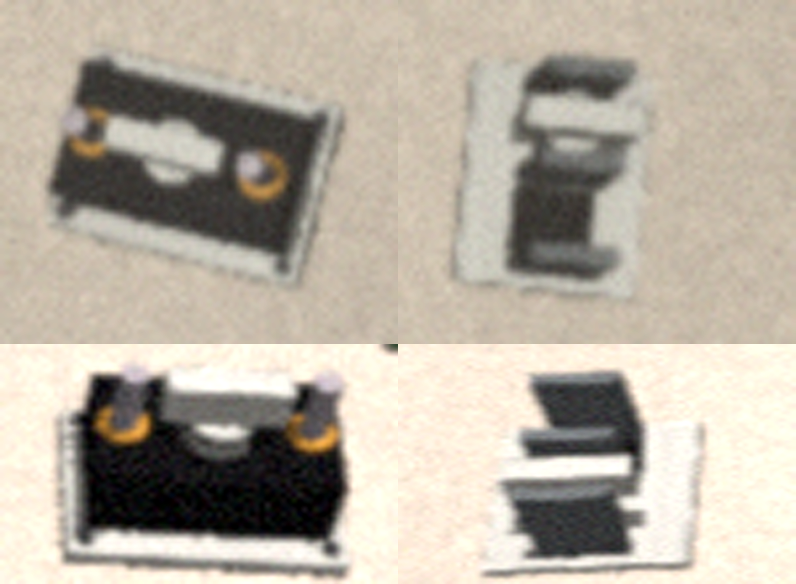

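The crops show the black holder with its bar between the pillars, and the rack with the spare in the far (+x) bay. The near bay is empty. Next I look from the wrist over both.

Run:
```python
from h import *
print(cast("top",[[191.1,187]],[86]))
P={"rack":([520,-238],[0]),"hold":([510,195],[-13])}
for n,(p,a) in P.items():
    q=down(np.radians(a[0])); 
    j=ik([p[0],p[1],330],q); print(j)
    reach([p[0],p[1],330],q); pause(.4)
    c=calibration("wrist"); im=camera("wrist"); np.save(f"pics/{n}.npy",c,allow_pickle=True)
    R=np.array(c['R']);print(n,get_obs()['ee_pos'],(-R.T@c['t']).round(1),R[2].round(3),get_obs()['time_s'])
    cv2.imwrite(f"pics/{n}.png",im[:,:,::-1])
a=np.hstack([cv2.imread(f"pics/{n}.png") for n in P]);cv2.imwrite("pics/both.png",cv2.resize(a,(800,300)))
```

```text
[[598.77752905 195.45713855  86.        ]]
[ 0.63992872  0.1924349  -0.37777677  1.659522    0.07320419  1.30358962
  0.24913534]
rack [ 519.97704901 -238.06457211  329.97600624] [ 519.7 -170.6  510.1] [-0.001 -0.232 -0.973] 2.4917
[ 0.16017396  0.18817167 -0.73619784  1.69677672  0.13048648  1.30679041
 -0.82829471]
hold [510.04871209 194.83477749 329.96931234] [524.9 260.6 510.2] [-0.053 -0.226 -0.973] 4.5333
```

View pics/both.png

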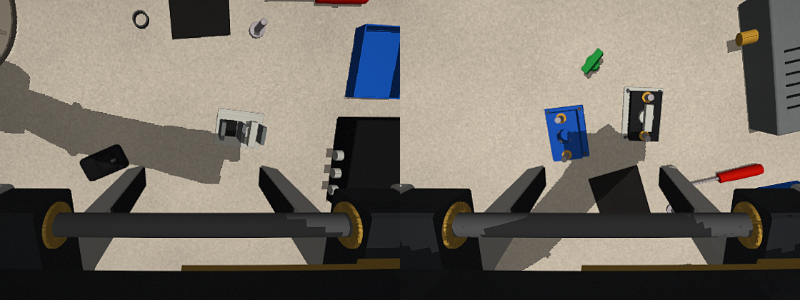

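The rack is at about (240,130) in the left half and the holder with the plug is at about (643,113) in the right half. I'll go closer over the holder.

Run:
```python
from h import *
reach([598,194,205],down(np.radians(-13))); pause(.4)
c=calibration("wrist"); im=camera("wrist"); np.save("pics/h2.npy",c,allow_pickle=True)
cv2.imwrite("pics/h2.png",im[:,:,::-1]); print(get_obs()['ee_pos'],get_obs()['joint_pos'],get_obs()['time_s'],get_obs()['force'],get_obs()['orientation'])
print(proj("wrist",[[598.8,195.5,86]]))
```

```text
[598.04534651 193.97323453 205.61600547] [ 0.10625831  0.43109853 -0.69005568  1.68055241  0.29808936  1.13683783
 -0.89242081] 5.6417 [-0.46125074  0.38003316  0.44244727] [2.89512225e-04 7.82632561e-01 6.22483794e-01 3.42806727e-04]
[[283.83902579 201.38834271]]
```

View pics/h2.png

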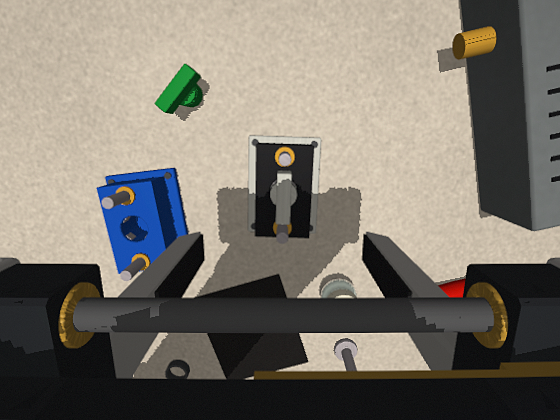

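The close view puts the bar at about (284,201), as predicted from the top view, with the pillar tops at about (285,158) and (282,238). I'll enlarge it to read the bar's ends.

Run:
```python
import cv2,numpy as np
a=cv2.imread("pics/h2.png")[130:250,240:330]
a=cv2.resize(a,None,fx=5,fy=5,interpolation=cv2.INTER_CUBIC);cv2.imwrite("pics/h2c.png",np.clip(a*1.3,0,255).astype(np.uint8))
```

```text
(no output)
```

View pics/h2c.png

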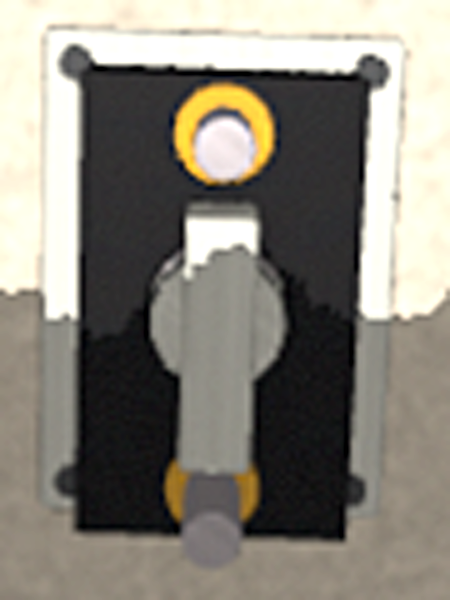

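```bash
cat >> h.py <<'E'
def obs(): 
    o=get_obs();return o
E
python3 - <<'E'
from h import *
c=np.load("pics/h2.npy",allow_pickle=True).item()
px=(np.array([[222,214],[215,472],[224,147],[211,540]])-2)/5+[240,130]
X=cast("w",px,[86,86,88,88],c);print(X.round(1),X[:2].mean(0),X[2:].mean(0))
for d in(X[0]-X[1],X[2]-X[3]):print(np.linalg.norm(d),np.degrees(np.arctan2(d[1],d[0]))-90)
T=cast("top",np.array([[73,122],[250,163]])/5.3+[160,160]-.4,[88,88]);d=T[0]-T[1];print(T.mean(0),np.linalg.norm(d),np.degrees(np.arctan2(d[1],d[0]))-90)
# joint7 ranges for twist & later poses
p=X[:2].mean(0)
for z in(55,80,130):
  for a in(-70,-50,-13,24,45): 
    j=ik([p[0],p[1],z],down(np.radians(a)));print(z,a,None if j is None else np.round(j,2))
for a in(-90,-13,77,90,167): 
    j=ik([505,5,31],down(np.radians(a)));k=ik([572,-240,38],down(np.radians(a)));print(a,j,k)
E
```

```text
[[605.2 222.6  86. ]
 [592.6 173.8  86. ]
 [608.4 234.8  88. ]
 [588.9 161.   88. ]] [598.93733372 198.16966611  86.        ] [598.65888096 197.92478819  88.        ]
50.40316311208438 -14.481402315106877
76.3400607166418 -14.822867835607823
[599.69120168 197.38219935  88.        ] 76.06370987947267 -13.70542399519627
55 -70 [-0.1   0.55 -0.43  1.81  0.3   0.85 -1.89]
55 -50 [-0.04  0.57 -0.5   1.8   0.35  0.86 -1.58]
55 -13 [ 0.04  0.6  -0.62  1.8   0.43  0.89 -1.  ]
55 24 [ 0.12  0.63 -0.73  1.79  0.52  0.92 -0.42]
55 45 [ 0.16  0.65 -0.8   1.79  0.57  0.95 -0.09]
80 -70 [-0.09  0.52 -0.44  1.79  0.28  0.89 -1.88]
80 -50 [-0.03  0.54 -0.51  1.79  0.33  0.9  -1.57]
80 -13 [ 0.05  0.57 -0.63  1.78  0.41  0.93 -0.98]
80 24 [ 0.13  0.6  -0.75  1.78  0.49  0.96 -0.4 ]
80 45 [ 0.18  0.62 -0.82  1.77  0.54  0.98 -0.07]
130 -70 [-0.07  0.47 -0.46  1.75  0.25  0.98 -1.85]
130 -50 [-0.02  0.48 -0.54  1.75  0.29  0.99 -1.53]
130 -13 [ 0.07  0.51 -0.66  1.75  0.36  1.01 -0.95]
130 24 [ 0.16  0.54 -0.78  1.74  0.44  1.04 -0.36]
130 45 [ 0.2   0.57 -0.86  1.74  0.48  1.06 -0.03]
-90 [ 0.16597408
[... 170 characters left out ...]
36693559  0.45666062 -0.6063871   2.09417041  0.39885334  0.70374543
 -0.72764448] [ 0.70699083  0.58680441 -0.5472939   1.83330827  0.40000983  0.83291258
 -0.26660138]
77 [ 0.59140168  0.5483934  -0.89703364  2.08249843  0.60848125  0.79334856
  0.66209009] [ 0.90264188  0.67444384 -0.82993593  1.82162795  0.61522371  0.92461685
  1.13744614]
90 [ 0.62892455  0.57137781 -0.94925723  2.08070529  0.64824211  0.8156374
  0.855433  ] [ 0.93359395  0.69462209 -0.87824012  1.81988396  0.65312763  0.94531009
  1.33618379]
167 [-0.9993183   0.7992438   1.20417319  2.16696236 -0.99681974  0.92213696
 -2.54894626] [-0.29412093  0.69232341  0.82304294  1.89530259 -0.66964384  0.85418062
 -2.49030858]
```

Run:
```python
from h import *
x,y,a=598.9,198.0,-14.5
D=lambda d:down(np.radians(d))
move_straight([x,y,110],rot=D(a)); move_straight([x,y,56],v=80); 
o=get_obs();print(o['ee_pos'],o['force'])
close(40); o=get_obs();print(o['gripper_width'],o['finger_force'],o['force'],o['ft_torque'],o['time_s'])
z=o['ee_pos'][2];x,y=o['ee_pos'][:2]
z=56
for i,s in enumerate([-1,1,-1]):
    if i: z+=2
    t0=get_obs()['time_s'];move_straight([x,y,z],v=2.2 if i else 1,rot=D(a+35*s)) 
    o=get_obs();print(i,o['time_s']-t0,o['ee_pos'],o['force'],o['ft_torque'],o['gripper_width'])
```

```text
[599.0717938  198.22145203  56.22790468] [ 0.38222674 -0.29455701 -0.30322257]
0.2804511127171312 39.999282360076904 [ 2.88708608 -0.30194818 -1.66121514] [-0.11712887 -0.81281152  0.0304035 ] 8.3167
0 0.7582999999999984 [599.12079868 197.84040529  55.96746162] [ 0.91242477 -1.00544241 -0.03466944] [-0.4691574  -0.30039465  0.19987681] 0.2828658471796183
1 1.375 [598.85378218 197.8230683   57.65898042] [-0.55521362 -0.66192816 -7.28772169] [ 0.02373049 -0.1108905  -0.34257157] 0.27816633715324673
2 1.375 [599.41077254 197.98562639  60.20935119] [-0.19767487 -2.03987987 -1.83666967] [-0.47781261 -0.16211837  0.27033775] 0.28065847491098034
```

Run:
```python
from h import *
im=camera("wrist")[:,:,::-1];s=camera("scene")[:,:,::-1]
a=cv2.resize(s[215:285,335:425],(500,390),interpolation=cv2.INTER_CUBIC)
b=cv2.resize(im,(300,225));b=cv2.copyMakeBorder(b,0,165,0,0,0)
cv2.imwrite("pics/g.png",np.clip(np.hstack([a,b])*1.5,0,255).astype(np.uint8))
```

```text
(no output)
```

View pics/g.png

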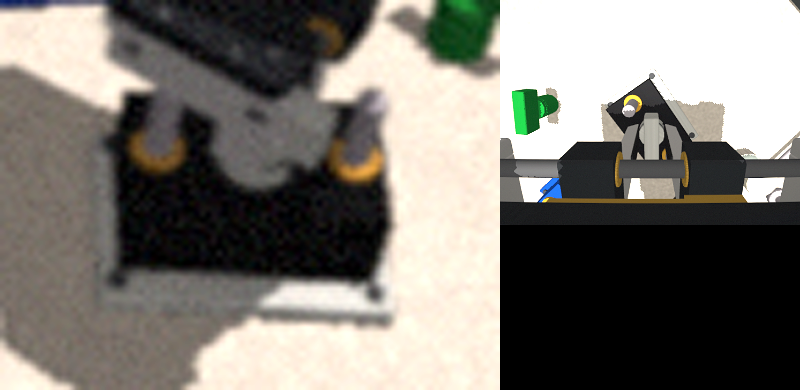

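The bar is gripped square and turning with the fingers, and the holder is still down. I'll continue the helical twisting.

Run:
```python
from h import *
x,y,a=598.95,198.0,-14.5
D=lambda d:down(np.radians(d))
z=60;s=-1
while z<78:
    s=-s; fz=get_obs()['force'][2]; dz=2 if fz>-7 else 0.5
    z+=dz; move_straight([x,y,z],v=dz/1.0,rot=D(a+35*s))
    o=get_obs();print(z,o['time_s'],o['ee_pos'].round(1),o['force'].round(1),o['ft_torque'].round(2))
move_straight([x,y,z+5],v=10);o=get_obs();print(o['time_s'],o['ee_pos'],o['force'])
if o['force'][2]>-6:
    move_straight([x,y,150],v=60,rot=D(a));o=get_obs();print(o['time_s'],o['ee_pos'],o['force'])
```

```text
62 13.3 [598.8 197.9  61.8] [ 1.4 -1.2 -6.5] [-0.12 -0.16 -0.29]
64 14.675 [599.1 198.1  64.2] [ 1.4 -2.3 -2.8] [-0.54 -0.45  0.26]
66 16.05 [598.8 198.   65.9] [-0.4 -0.3 -5.8] [ 0.02 -0.2  -0.27]
68 17.425 [599.2 198.   68.2] [ 1. -2. -3.] [-0.51 -0.45  0.18]
70 18.8 [598.8 198.   69.9] [ 1.3 -0.9 -4.9] [-0.07 -0.28 -0.18]
72 20.175 [599.3 197.9  72.3] [ 2.9 -2.7  0.1] [-0.95 -0.77  0.02]
74 21.55 [598.7 198.3  74. ] [-0.6  0.9 -0.1] [ 0.03 -0.04 -0.  ]
76 22.925 [598.9 198.   76. ] [ 0.2 -1.  -1.6] [-0.01 -0.02 -0.02]
78 24.3 [599.  197.9  78. ] [-0.2 -0.  -1.9] [-0.   -0.13 -0.  ]
24.95 [598.9650915  197.95166801  83.02158392] [ 0.07605107 -0.05636695 -1.08980644]
26.2167 [598.77671855 197.90724124 149.67098891] [ 0.71076506  0.02449362 -1.81951855]
```

Run:
```python
from h import *
D=lambda d:down(np.radians(d))
reach([510,10,120],D(0)); move_straight([510,10,37],v=80); pause(.2)
f0=get_obs()['force'][2]; z=37
while z>27:
    z-=1; move_straight([510,10,z],v=10); f=get_obs()['force'][2]-f0
    if f>3: break
print(z,f,get_obs()['ee_pos'])
gripper_open(); pause(.3); o=get_obs();print(o['finger_force'],o['time_s'])
move_straight([510,10,130],v=120)
pause(.3);c=calibration("wrist"); im=camera("wrist"); np.save("pics/m.npy",c,allow_pickle=True);cv2.imwrite("pics/m.png",im[:,:,::-1])
reach([585,-240,185],D(0)); pause(.4)
c=calibration("wrist"); im=camera("wrist"); np.save("pics/r2.npy",c,allow_pickle=True);cv2.imwrite("pics/r2.png",im[:,:,::-1])
print(get_obs()['time_s'])
m=cv2.imread("pics/m.png"); r=cv2.imread("pics/r2.png")
M=np.load("pics/m.npy",allow_pickle=True).item();R=np.load("pics/r2.npy",allow_pickle=True).item()
for k,(im,p) in enumerate([(m,proj("",[[510,10,61]],M)[0]),(r,proj("",[[590,-238,70]],R)[0])]):
    u,v=np.clip(p.astype(int),[70,70],[490,350]);print(p,u-70,v-70)
    cv2.imwrite(f"pics/c{k}.png",cv2.resize(im[v-70:v+70,u-70:u+70],None,fx=2.85 ,fy=4.2,interpolation=cv2.INTER_CUBIC))
cv2.imwrite("pics/cc.png",np.clip(np.hstack([cv2.imread("pics/c0.png"),cv2.imread("pics/c1.png")])*1.2,0,255).astype(np.uint8))
```

```text
30 21.08358599364248 [510.31814041  10.05191774  30.82028952]
0.0 31.625
34.45
[283.70215122 217.28325659] 213 147
[288.59686406 202.68701997] 218 132
```

View pics/cc.png

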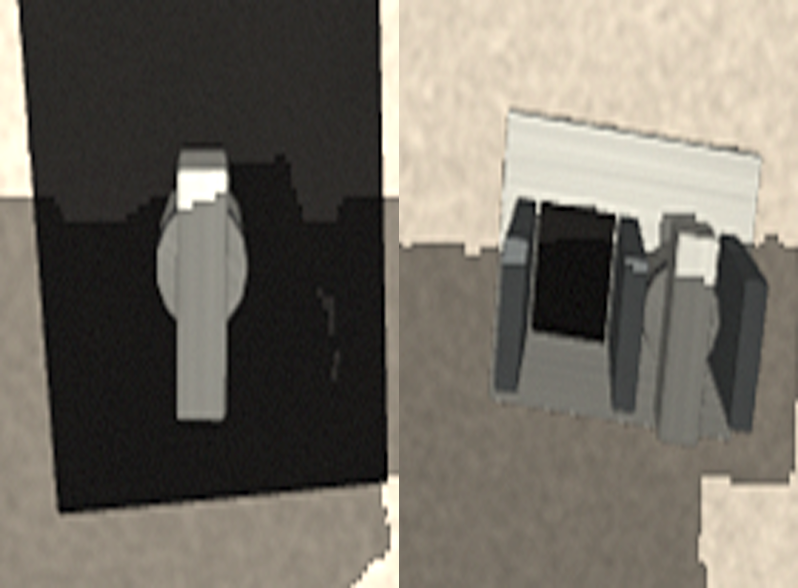

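The left crop shows the plug upright on the mat, with its bar top centred at about (201,294). The right crop shows the empty bay as a black pad between the left and middle plates, with plate tops running roughly (516,239)-(507,398) and (637,257)-(625,411).

Run:
```python
from h import *
M=np.load("pics/m.npy",allow_pickle=True).item();R=np.load("pics/r2.npy",allow_pickle=True).item()
f=lambda p,o:(np.array(p,float)-[1.4,2.1])/[2.85,4.2]+o
B=cast("",f([[202,168],[201,420]],[213,147]),[61,61],M);print(B.round(1),B.mean(0),np.diff(B,axis=0))
r=lambda p,z:cast("",f(np.array(p,float)-[399,0],[218,132]),[z]*len(p),R)
T=r([[516,239],[507,398],[637,257],[625,411],[757,280],[741,432]],70);print(T.round(1))
for i in(0,2,4):
    d=T[i]-T[i+1];print(np.linalg.norm(d),np.degrees(np.arctan2(d[1],d[0]))-90,T[i:i+2].mean(0))
P=r([[540,203],[615,215],[605,342],[533,328]],10);print("pad",P.round(1),P.mean(0))
S=r([[698,234],[680,441]],68);d=S[0]-S[1];print("spare",S.mean(0),np.linalg.norm(d),np.degrees(np.arctan2(d[1],d[0]))-90)
```

```text
[[509.7  35.   61. ]
 [509.5 -14.9  61. ]] [509.60167721  10.08693974  61.        ] [[-2.39329289e-01 -4.99250909e+01  2.84217094e-14]]
[[ 561.9 -224.4   70. ]
 [ 558.2 -261.2   70. ]
 [ 601.6 -228.4   70. ]
 [ 598.  -264.3   70. ]
 [ 641.3 -233.6   70. ]
 [ 637.4 -269.3   70. ]]
37.04837317642667 -5.640881823438846 [ 560.06343893 -242.8053719    70.        ]
36.07263197902911 -5.6345780748450665 [ 599.8112835  -246.34154774   70.        ]
35.93519549477917 -6.118257611534901 [ 639.36417752 -251.43840598   70.        ]
pad [[ 566.8 -225.3   10. ]
 [ 596.2 -228.5   10. ]
 [ 592.5 -263.4   10. ]
 [ 563.6 -259.5   10. ]] [ 579.77978353 -244.188817     10.        ]
spare [ 619.37511357 -247.84294639   68.        ] 48.886067230529704 -5.528276406371077
```

Run:
```python
from h import *
D=lambda d:down(np.radians(d))
reach([509.7,10.1,130],D(90)); move_straight([509.7,10.1,31],v=100)
close(40); o=get_obs();print(o['gripper_width'],o['finger_force'],o['force'],o['time_s'],o['ee_pos'])
move_straight([509.7,10.1,160],v=100)
reach([579.8,-244.4,160],D(84.2)); pause(.3)
o=get_obs();print(o['ee_pos'],o['time_s'],o['gripper_width'],o['force'])
move_straight([579.8,-244.4,118],v=60);pause(.2)
cv2.imwrite("pics/p.png",camera("wrist")[:,:,::-1]);s=camera("scene")[:,:,::-1]
a=cv2.resize(s[225:315,130:220],(400,400),interpolation=cv2.INTER_CUBIC)
cv2.imwrite("pics/pp.png",np.hstack([a,cv2.resize(cv2.imread("pics/p.png")[110:390,140:420],(400,400))]))
```

```text
0.5296949138360865 40.00003159046173 [-0.6603276  -0.37694238  1.03373401] 37.3833 [509.70129069  10.08195078  30.98560604]
[ 579.98755322 -243.47648907  160.27321319] 40.1583 0.5287831798098351 [-0.20488133  0.71667555 -0.98486229]
```

View pics/pp.png

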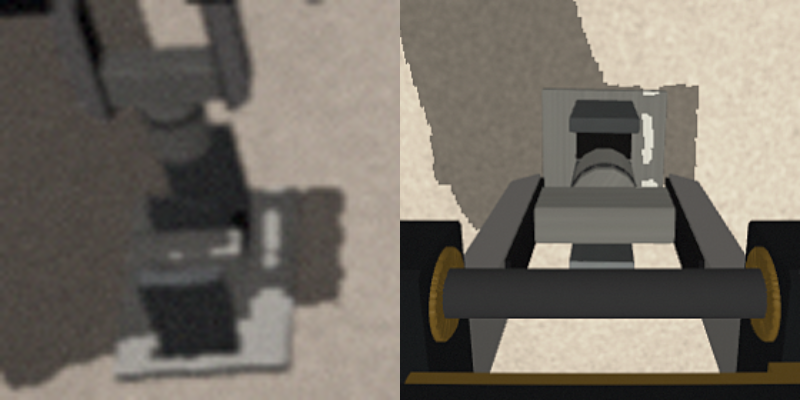

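The plug hangs square between the fingers over the bay, aligned with the plates: bar at about (605,215) in the right half, near plate at about (603,115). I'll lower it now.

Run:
```python
from h import *
x,y=579.8,-244.4
f0=get_obs()['force'].copy();ok=True
for z in list(range(112,41,-6))+list(np.arange(40.5,34,-.5)):
    move_straight([x,y,z],v=40 if z>41 else 8); f=get_obs()['force']-f0
    if z>44 and np.abs(f).max()>6: ok=False;print("touch",z,f);break
    if f[2]>3: break
o=get_obs();print(z,f,o['ee_pos'],o['time_s'])
if ok and o['ee_pos'][2]<40.5:
    gripper_open(); pause(.3); move_straight([x,y,150],v=100);pause(.3)
    c=calibration("wrist");im=camera("wrist")[:,:,::-1]
    print(proj("",[[x,y,68]],c),get_obs()['time_s'],get_obs()['finger_force'])
    t=camera("top")[:,:,::-1];cv2.imwrite("pics/e.png",im)
    cv2.imwrite("pics/ee.png",np.clip(np.hstack([cv2.resize(im[110:310,180:380],(400,400)),cv2.resize(t[155:220,160:225],(400,400))])*1.4,0,255).astype(np.uint8))
```

```text
37.5 [-4.15442393  0.25410566  8.32366392] [ 579.95790324 -244.40456104   37.97123868] 47.2417
[[281.85622947 212.95847301]] 50.0 0.0
```

```bash
ls -la pics/ee.png
```

```text
-rw-r--r-- 1 agent agent 322409 Nov 30 22:36 pics/ee.png
```

View pics/ee.png

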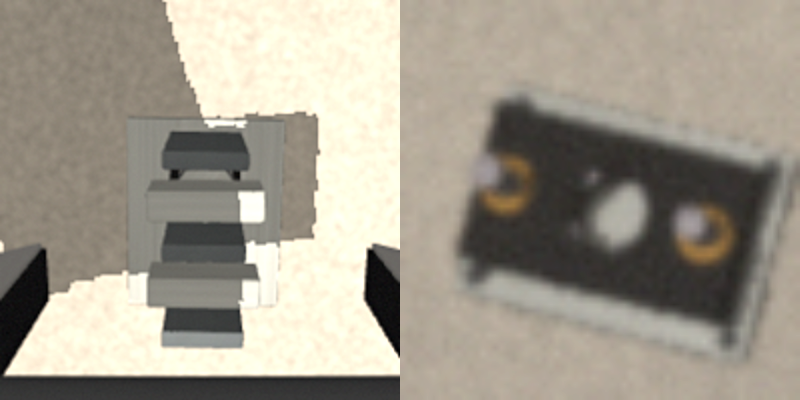

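The plug stands upright in the bay at about (203,285), parallel to the spare at (205,200). The holder is down with its bore empty.

```bash
python3 -c "
from workcell import *
print(hand_in())"
```

```text
the job is handed in; nothing more can be done
None
```

I handed the job in at about 50 s: the plug came free without visibly lifting the holder, stood on the mat and was released, and now stands upright in the middle of the empty bay, parallel to the spare (no verdict was returned).

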